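Fit the spur gear over the gearbox shaft and drive pin, then its collar

TASK

The buggy's gearbox is on its build plate with the output shaft pointing up and is waiting for its spur gear. Ease the gear down over the shaft, boss upward, and with only light pressure turn it until the drive pin on the hub drops into one of its holes and the gear lies flat and fully home on the hub; never force or drop it onto the pin. Then slide the clamp collar down the shaft until it rests on the gear's boss, and leave both there.

Things in the scene. Friction and masses are not known exactly. Their poses are not given: they have to be found in the camera images.
- gear_mid (a point): Centre of the loose steel spur gear (0.16-0.26 kg), 13 mm above its flat underside, on its axis. Toothed plate 70 mm across, 8 mm thick, with a round boss 26 mm in diameter rising 18 mm above it: grip it by the boss. 13.4 mm bore right through. Three identical 9.2 mm through-holes, 24 mm from the axis, at 0, 120 and 240 degrees from this frame's x. z points up out of the boss.
- gear: The same gear; this origin is the centre of its underside, axes as gear_mid. It starts flat on the bench, boss up, at any angle.
- collar_mid (a point): Centre of the loose clamp collar (0.05 kg): a plain steel ring 30 mm outside, 13.4 mm bore, 16 mm high, with a narrow slit and a screw in its side. The point is 8 mm above its underside; z runs along the bore. Starts flat on the bench; either way up is right.
- collar: The same collar; this origin is the centre of its underside.
- seat (a point): Centre of the flat top face of the gearbox's round hub (60 mm across), where the gear must lie, 73 mm above the bench. x and y follow the casing, z up. With the gear home gear_mid is 13 mm above this point and collar_mid 34 mm above it; a gear still resting on the pin is 4 to 8 mm higher (it tilts a little). Pressing the gear on hub or pin with over 40 N damages them.
- shaft_tip (a point): Top of the steel output shaft in the middle of the hub: 12 mm in diameter, standing 50 mm above the hub's face, its last 4 mm tapering to 7 mm. x and y follow the casing, z up along the shaft.
- gearbox: The gearbox, fixed to the bench: origin on the bench under the shaft; casing 92 x 74 mm, bolt heads 65 mm high. A drive pin, 8 mm in diameter, 8 mm high, chamfered, stands on the hub 24 mm from the shaft's axis. The hub stops at any angle and is stiff to turn (0.8 N m), so the pin's direction is NOT given by these frames: see it, or find it by turning the gear lightly on top of it.
Things that resemble listed ones, but are neither listed nor needed, are in the scene too. What is shaped like the gear but yellow is not meant. Of the things shaped like the collar, the bare steel one is meant.

How it is judged:
On the way:
1. the gear is fully home on the hub, over shaft and pin (horizontal distance between gear_mid and seat below 0.003 m and z of gear_mid in the frame of seat between 0.01 and 0.0155 m and angle between gear_mid's own z axis and vertical below 0.06 rad), for 0.2 s.
At the end, for the whole second after the job is handed in: The gear lies level on the hub, centred on the shaft within 3 mm and within 2.5 mm of fully down (which it can only be with the pin in a hole); the collar is on the shaft, within 3 mm of its axis and resting on the gear's boss within about 3.5 mm; both are at rest (all of step 1 and horizontal distance between collar_mid and seat below 0.003 m and z of collar_mid in the frame of seat between 0.03 and 0.0375 m and angle between the z axis of collar_mid and the z axis of seat, either way round below 0.12 rad and linear speed of each of gear, collar below 0.02 m/s); the robot touches nothing.
It fails at once if the gear is forced, knocked or dropped onto the hub, pin or shaft with more than 40 N (contact force between gear and gearbox above 40 N).
It also fails if it takes over 70 s, if anything falls off the work surface, if the arm or the gripper's body presses on something with over 40 N, if the wrist force passes 120 N, or if a joint passes its speed limit or range.

ROBOT

A 6-joint arm with a two-finger parallel gripper is mounted at the origin on a cart in front of the work surface, level with it; the furniture and walls round the work are solid. World frame = base frame: x ahead of the robot, y to its left, z up, the work surface at z = 0. Lengths are in m, angles in rad, forces in N, time in s.
With the tool pointing down it reaches from about 0.35 to 0.975 m from the base axis. Payload 7.1 kg.
Tool frame: the origin (TCP) lies midway between the tips of the shut fingers; the grasp point (between the pads) lies 19 mm behind it (arm.grip_point_offset is the distance from the TCP to the grasp point, in m); z points along the fingers, y is the line along which they close (so a half turn about z gives the same grasp; the last joint's range is limited). The gripper opens to 88 mm and grips with 3 to 60 N. Pads are 20 mm wide; open, the fingers measure 115 mm over their backs; the gripper's body (75 mm by 178 mm) begins 61 mm behind the grasp point.
Start: joints at [-1.191, 0.423, 1.63, -0, 1.089, -0.019], TCP at [0.243, -0.576, 0.223] pointing down, gripper open.
Joint ranges: [-3, 3], [-0.9, 2.11], [0.09, 2.58], [-1.31, 4.45], [0.11, 2.69], [-2.54, 2.54]. Speed limits (rad/s): [2.39, 2.39, 3.01, 3.14, 3.14, 3.14].

INTERFACE

Orientations are given as a rotation vector (axis times angle).
In Python, from plant import arm gives the robot as it stands. The module is installed in compiled form; this text tells all that it offers.
- The arm moves only by the tool apply_moves, never from a script. Its arguments are lists of equal length, an entry for each row: "slide": the shift along the world's x, y, z in cm, a list of three; "roll": the turn about the world's z in degrees. A call has 1 to 20 rows; each row is the pose to reach, as a shift and turn from the pose commanded when the call began; what a row does not reach only later rows make up. A row lasts 1/10 s, in which the tool goes at most 50 mm and 8.59 degrees, less where a joint would pass 70% of its speed; a pose out of reach is approached as far as the arm can. A call with a gripper value outside its range is refused whole. "hand" is the gripper command: -1 is fully open, 1 is shut, values between are in proportion, set as the call begins (left out, the last holds). The fingers move at their own pace and stop on an object; the grip force is fixed at half the most. Time passes only in rows, so rows that repeat a pose let the fingers close. It gives the time, the measured TCP pose, the force, the opening and the grip force at its end, in the units of the state.
- arm.get_state(): the state, without advancing time (a new reading comes with each control period).
- arm.get_image(name): name is "scene" or "side" or "wrist"; returns a dict with "pixels" (420x560x3 uint8, blue, green, red), "range_z" (420x560 float32, m along the optical axis (not along the pixel's ray), 0 where there is no reading), "fovy" (degrees; the focal length in pixels is half the picture's height over the tangent of half this angle, whatever the lens; pixels are square), "cx", "cy" (the principal point, pixels), "camera_from_world" (4x4, takes a point from world to camera coordinates). Camera axes: x right, y down, z forward; pixel columns grow to the right and rows downward; lengths in m; the calibration is good to about 2 mm. The wrist camera is an equidistant fisheye: a pixel r from the principal point sees the ray r / f radians off the axis. A picture is of the moment at which its call begins.
- arm.hand_in(): hands the job in; it is judged then, once.
The state is a dict: "time_s": time; "qpos": joint angles; "qd": joint speeds; "tau": joint torques, N m; "tool_pos": TCP position; "tcp_rot": TCP orientation; "force": force on the tool from outside, world axes, zero at the start; "torque": the same for the moment, N m; "opening": finger opening in m; "grip_force": force on a finger pad.
Only numpy, scipy, OpenCV 4.12 (cv2) and the standard library are available. Lean on these libraries where they do the work, as an engineer would, in place of code of your own. Each camera call takes 0.05 s, during which the arm holds its last target. There are 200 camera calls.

## Working session

There is one attempt and no reset: what is moved stays moved. The work goes in short steps, Python scripts to look and compute and a tool call to move; the robot and the scene stay as the last step left them, time stands still between calls to the robot, and variables do not carry over. Pictures are saved under pics/ and viewed, at most 10 in all, crops included, and the job is handed in when it is done.

Besides the shell and the picture viewer there is one more tool, called after "Call:" as name(argument=value, ...) on one line, values as JSON. apply_moves: Moves the arm, as the interface text tells. Its arguments: {"type":"object","properties":{"slide":{"type":"array"},"roll":{"type":"array"},"hand":{"type":"number"}},"required":["slide","roll"]}

```bash
mkdir -p pics
cat > h.py <<'E'
import numpy as np, cv2
from plant import arm
def grab(n,fn=None):
    d=arm.get_image(n); np.savez(f'pics/{n}.npz',**d)
    if fn: cv2.imwrite('pics/'+fn,d['pixels'])
    return d
def load(n): return dict(np.load(f'pics/{n}.npz'))
def cloud(d,fish=False):
    Z=d['range_z'].astype(float);h,w=Z.shape;f=h/2/np.tan(np.radians(float(d['fovy']))/2)
    v,u=np.mgrid[:h,:w];x=(u-d['cx'])/f;y=(v-d['cy'])/f
    if fish:
        r=np.hypot(x,y)+1e-9;s=np.tan(np.minimum(r,1.5))/r;x=x*s;y=y*s
    P=np.stack([x*Z,y*Z,Z,np.ones_like(Z)],-1)@np.linalg.inv(d['camera_from_world']).T
    P=P[...,:3];P[Z<=0]=np.nan;return P
E
python3 - <<'E'
from h import *
a=grab('scene');b=grab('side');c=grab('wrist')
cv2.imwrite('pics/a1.png',cv2.resize(a['pixels'],(800,600)))
for d in(a,b,c):print(d['fovy'],np.linalg.inv(d['camera_from_world'])[:3,3])
cv2.imwrite('pics/bc.png',cv2.resize(np.hstack([b['pixels'],c['pixels']]),(800,300)))
print(arm.get_state())
E
```

```text
57.2877120769738 [ 0.03428468 -0.24394782  0.75794469]
47.424701724170205 [ 0.41667072 -0.74894397  0.51271039]
65.70646984690485 [ 0.30396327 -0.54857337  0.38380153]
{'time_s': 0.15, 'qpos': array([-1.19097949e+00,  4.23640027e-01,  1.63049640e+00, -3.23838898e-06,
        1.08858647e+00, -1.89936416e-02]), 'qd': array([ 0.002032  , -0.00180327, -0.00276181, -0.00137566, -0.00044134,
        0.00296926]), 'tau': array([ 9.26135581e-04, -5.44985712e+01, -2.73920202e+01,  6.44412381e-02,
        2.04727810e-02, -6.80964627e-05]), 'tool_pos': array([ 0.24257217, -0.57555051,  0.22210314]), 'tcp_rot': array([-3.07825078e+00, -6.22088907e-01,  3.22882810e-04]), 'force': array([0.31344342, 0.12160709, 0.02221926]), 'torque': array([ 0.03813386, -0.0098853 , -0.00473705]), 'grip_force': 0.0, 'opening': 0.08769250926562794}
```

View pics/a1.png

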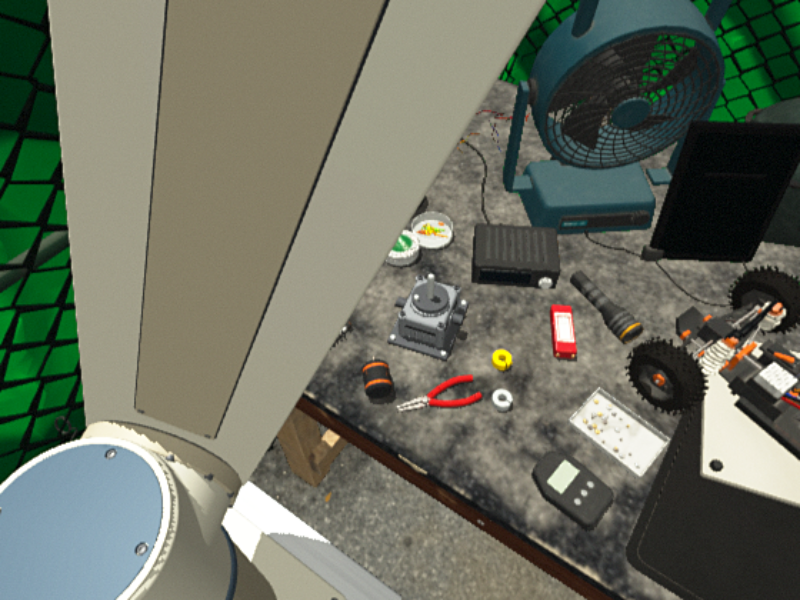

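View pics/bc.png

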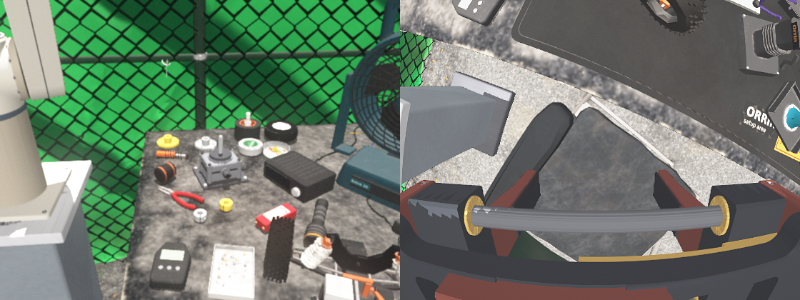

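The scene shows the gearbox at about (430,315) in the 800-wide view, with the yellow collar at (502,360) and the bare steel collar at (502,400). In the side half, the yellow gear is at (168,142) and the steel-coloured gear at (205,143), behind the gearbox. I'll confirm these in an enlarged side crop and measure them.

Run:
```python
from h import *
b=load('side');a=load('scene')
cv2.imwrite('pics/crop.png',cv2.resize(b['pixels'][165:325,200:412],(795,600),interpolation=cv2.INTER_CUBIC))
for n,d in(('side',b),('scene',a)):
    P=cloud(d)
    rng={'side':[(287,200,'gear'),(235,198,'ygear'),(307,212,'hub'),(280,301,'collar'),(316,286,'ycol')],'scene':[(301,205,'hub'),(351,280,'collar'),(351,252,'ycol')]}[n]
    for u,v,l in rng: print(n,l,np.round(P[v,u],4),d['pixels'][v,u])
```

```text
side gear [0.4972 0.2048 0.0174] [186 191 191]
side ygear [0.3799 0.2338 0.0134] [ 92 222 242]
side hub [0.5204 0.0335 0.0791] [184 186 187]
side collar [ 0.4557 -0.1424  0.0145] [218 223 224]
side ycol [ 0.5189 -0.1098  0.0155] [154 255 255]
scene hub [0.5184 0.0358 0.0872] [121 128 127]
scene collar [ 0.4607 -0.1343 -0.0008] [117 130 136]
scene ycol [ 0.5242 -0.1007  0.002 ] [ 35 150 183]
```

View pics/crop.png

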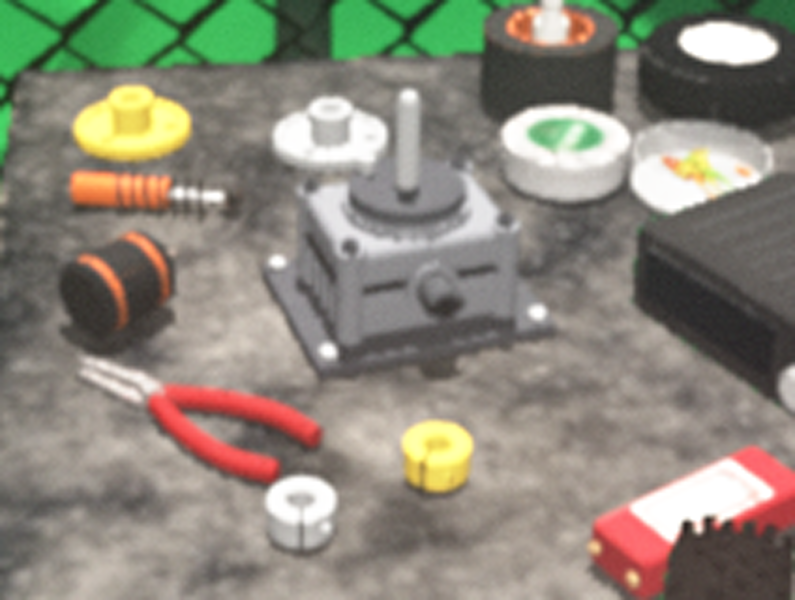

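The crop confirms the targets. The steel gear is at crop (330,130), with the yellow one at (132,125) rejected. The bare steel collar is at (300,512), with the yellow one at (437,455) rejected. The pin isn't visible from here, so I'll move the wrist camera over the gear and gearbox.

Call:
apply_moves(slide=[[0, 2, 4], [0, 4, 8], [25.7, 67.6, 8], [25.7, 67.6, 8], [25.7, 67.6, 8], [25.7, 67.6, 8], [25.7, 67.6, 8], [25.7, 67.6, 8], [25.7, 67.6, 8], [25.7, 67.6, 8], [25.7, 67.6, 8], [25.7, 67.6, 8], [25.7, 67.6, 8], [25.7, 67.6, 8], [25.7, 67.6, 8], [25.7, 67.6, 8], [25.7, 67.6, 8], [25.7, 67.6, 8], [25.7, 67.6, 8], [25.7, 67.6, 8]], roll=[0, 0, 90, 90, 90, 90, 90, 90, 90, 90, 90, 90, 90, 90, 90, 90, 90, 90, 90, 90])

```text
time_s: 2.15
tool_pos: [0.4993, 0.0989, 0.3027]
tcp_rot: [-1.739, -2.616, 0.001]
force: [-0.7, 0.0, 0.1]
opening: 0.0877
grip_force: 0.0
```

Run:
```python
from h import *
s=arm.get_state();print(s['time_s'],s['qpos'],s['tool_pos'],s['tcp_rot'],s['force'])
c=grab('wrist');cv2.imwrite('pics/w1.png',cv2.resize(c['pixels'],(800,600)))
T=np.linalg.inv(c['camera_from_world']);print(T)
```

```text
2.15 [ 1.72302045e-01  1.60333530e-01  1.80034183e+00 -1.49427372e-04
  1.18125020e+00 -2.24892991e-01] [0.49928156 0.0989242  0.30265063] [-1.73934360e+00 -2.61598323e+00  5.17408533e-04] [-0.74980127  0.02935965  0.07190957]
[[ 9.22322261e-01  3.74624388e-01  9.47534413e-02  4.74372625e-01]
 [ 3.86421438e-01 -8.94382946e-01 -2.25294515e-01  1.61280070e-01]
 [ 3.45042076e-04  2.44408908e-01 -9.69672196e-01  4.64481267e-01]
 [ 0.00000000e+00  0.00000000e+00  0.00000000e+00  1.00000000e+00]]
```

View pics/w1.png

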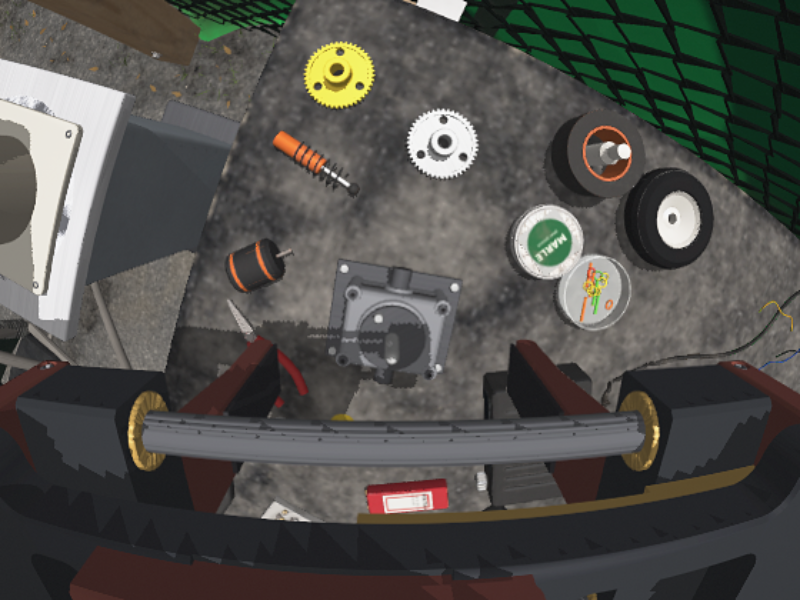

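The wrist view (800 wide) shows the steel gear at (443,143), with holes at about (442,117), (421,153) and (466,156). The gearbox hub is at about (390,335), with a bright dot at (379,318) that is probably the pin. I'll measure these.

```bash
cat >> h.py <<'E'
def ray(d,u,v,z,fish=True):
    h,w=d['range_z'].shape;f=h/2/np.tan(np.radians(float(d['fovy']))/2)
    x=(u-d['cx'])/f;y=(v-d['cy'])/f
    if fish: r=np.hypot(x,y)+1e-12;s=np.tan(r)/r;x*=s;y*=s
    T=np.linalg.inv(d['camera_from_world']);D=T[:3,:3]@[x,y,1];o=T[:3,3]
    return o+D*(z-o[2])/D[2]
def topdown(d,cx,cy,z,half=.05,n=400):
    """rectified view of plane z; col->+x, row->-y"""
    h,w=d['range_z'].shape;f=h/2/np.tan(np.radians(float(d['fovy']))/2)
    j,i=np.mgrid[:n,:n];s=2*half/n
    X=cx-half+(i+.5)*s;Y=cy+half-(j+.5)*s
    p=np.stack([X,Y,np.full_like(X,z),np.ones_like(X)],-1)@d['camera_from_world'].T
    rr=np.hypot(p[...,0],p[...,1]);th=np.arctan2(rr,p[...,2]);k=f*th/(rr+1e-12)
    return cv2.remap(d['pixels'],(p[...,0]*k+d['cx']).astype('f4'),(p[...,1]*k+d['cy']).astype('f4'),cv2.INTER_CUBIC)
E
python3 - <<'E'
from h import *
c=load('wrist');P=cloud(c,True)
print('bench',np.nanmedian(P[100:150,220:260,2]))
def circ(m,name):
    q=P[m];(x,y),r=cv2.minEnclosingCircle(q[:,:2].astype('f4'));print(name,len(q),q[:,:2].mean(0).round(4),np.round((x,y,r),4),np.nanmedian(q[:,2]).round(4))
near=lambda x,y,r:np.hypot(P[...,0]-x,P[...,1]-y)<r
g=near(.5,.215,.05)
circ(g&(P[...,2]>.004)&(P[...,2]<.013),'plate');circ(g&(P[...,2]>.022)&(P[...,2]<.032),'boss')
h=near(.52,.04,.05)
circ(h&(P[...,2]>.069)&(P[...,2]<.0765),'hub');circ(h&(P[...,2]>.078)&(P[...,2]<.09),'pin?');circ(h&(P[...,2]>.1),'shaft')
print('gear',ray(c,443*.7,143*.7,.026));
for u,v in((442,117),(421,153),(466,156)):print('hole',ray(c,u*.7,v*.7,.008))
print('pin',ray(c,379*.7,318*.7,.081))
G=topdown(c,.50,.213,.008);H=topdown(c,.52,.04,.073)
cv2.imwrite('pics/td.png',np.hstack([G,H]))
E
```

```text
bench -7.518355562408097e-05
plate 1375 [0.5007 0.2212] [0.5008 0.2216 0.0354] 0.0066
boss 224 [0.5006 0.2212] [0.5007 0.2216 0.0135] 0.0255
hub 1391 [0.5234 0.0418] [0.5244 0.0398 0.0301] 0.073
pin? 68 [0.5137 0.0496] [0.5159 0.0496 0.0154] 0.0811
shaft 128 [0.5234 0.0424] [0.5237 0.041  0.0061] 0.1201
gear [0.50080731 0.21946221 0.026     ]
hole [0.49093187 0.24548733 0.008     ]
hole [0.48611694 0.20404409 0.008     ]
hole [0.5275805  0.21929603 0.008     ]
pin [0.50593829 0.05528235 0.081     ]
```

View pics/td.png

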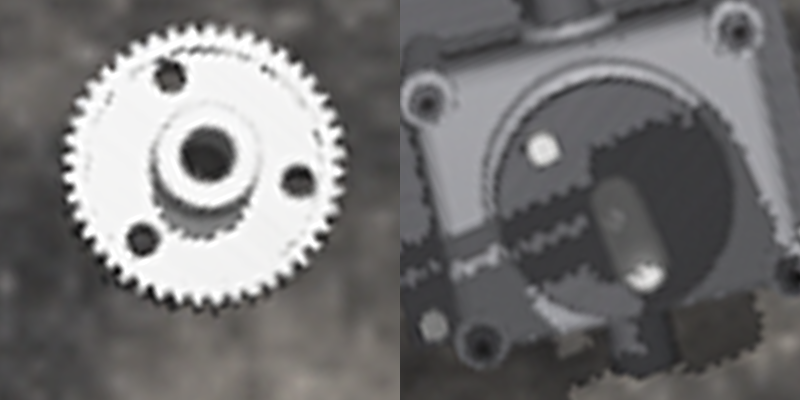

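The rectified views show the gear holes at 110.7° (+120° steps) and the pin as the bright dot at (543,149), at about 140°. The shaft is near (0.5237, 0.0405). Next I'll move above the gear and take a refined pin centroid in the same step.

Run:
```python
from h import *
c=load('wrist');s=arm.get_state();print(s['tool_pos'],s['qd'].round(4))
I=topdown(c,.52,.04,.081).astype(int);m=I.min(2)>170;m=m.astype('u1')
n,l,st,ce=cv2.connectedComponentsWithStats(m)
for k in range(1,n):
    if st[k,4]>100: print(st[k],.47+(ce[k][0]+.5)*.00025,.09-(ce[k][1]+.5)*.00025)
# hub rim: disc points at top level fit via edge circle
P=cloud(c,True)
sh=P[(np.hypot(P[...,0]-.5237,P[...,1]-.041)<.012)&(P[...,2]>.076)&(P[...,2]<.118)]
from scipy.optimize import least_squares
print('shaft fit',least_squares(lambda p:np.hypot(sh[:,0]-p[0],sh[:,1]-p[1])-.006,[.5237,.041],loss='soft_l1',f_scale=.0005).x,len(sh))
m=(np.hypot(P[...,0]-.5237,P[...,1]-.041)<.05)&(P[...,2]>.12);print('tip',P[m].mean(0),m.sum())
```

```text
[0.49938349 0.09894739 0.30273712] [-0.0005  0.0014 -0.0056  0.0008 -0.0012  0.002 ]
[136  60 110  27 639] 0.516762323943662 0.07278110328638497
[127 127  28  27 576] 0.5051119791666666 0.05483116319444444
[226 256  30  20 405] 0.5305663580246913 0.02345895061728394
shaft fit [0.52455532 0.03957137] 101
tip [0.52388918 0.04102247 0.12204336] 65
```

Call:
apply_moves(slide=[[0.1, 12.3, 0], [0.1, 12.3, 0], [0.1, 12.3, -5], [0.1, 12.3, -10], [0.1, 12.3, -15], [0.1, 12.3, -20], [0.1, 12.3, -22], [0.1, 12.3, -22], [0.1, 12.3, -22], [0.1, 12.3, -22]], roll=[0, 0, 0, 0, 0, 0, 0, 0, 0, 0])

```text
time_s: 3.2
tool_pos: [0.5022, 0.2233, 0.0846]
tcp_rot: [1.737, 2.615, 0.004]
force: [0.7, -0.0, 0.5]
opening: 0.0878
grip_force: 0.0
```

Run:
```python
from h import *
c=grab('wrist');s=arm.get_state();print(s['tool_pos'],s['qd'].round(4),s['force'])
P=cloud(c,True)
for zl,zh,n in((.004,.013,'plate'),(.021,.032,'boss')):
    m=(np.hypot(P[...,0]-.5,P[...,1]-.22)<.045)&(P[...,2]>zl)&(P[...,2]<zh)
    q=P[m][:,:2];print(n,len(q),q.mean(0), cv2.minEnclosingCircle(q.astype('f4')) if len(q) else 0)
cv2.imwrite('pics/td2.png',np.hstack([cv2.resize(c['pixels'],(533,400)),cv2.resize(topdown(c,.5,.22,.026),(267,267))[:0].reshape(0,267,3) if 0 else topdown(c,.5,.22,.026)[:,66:333]]))
```

```text
[0.50226386 0.22338765 0.08478347] [ 0.0042 -0.0021  0.0037 -0.0002 -0.0034  0.001 ] [-0.71395902  0.63414745  1.13154701]
plate 4520 [0.49992285 0.22361516] ((0.500950038433075, 0.22186166048049927), 0.03514554724097252)
boss 781 [0.50074476 0.22295545] ((0.5009601712226868, 0.2219448685646057), 0.013169003650546074)
```

View pics/td2.png

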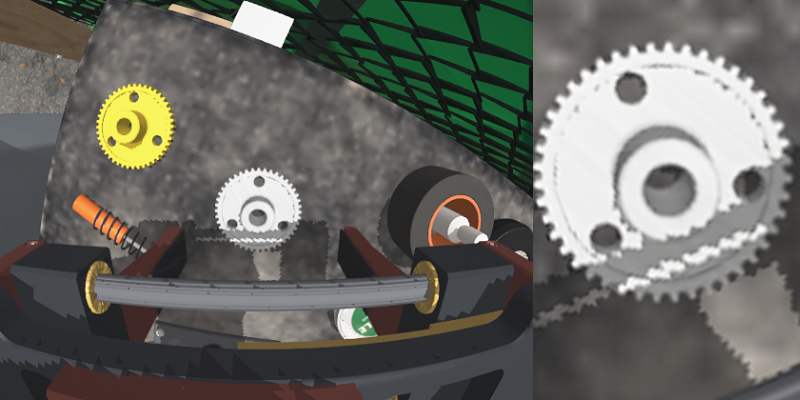

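The low wrist view shows the gear between the fingers, boss at (258,215), with its centre measured at (0.501,0.222). The wheel at (445,215) stands near the right finger, so I'll check clearance before descending.

Run:
```python
from h import *
P=cloud(load('wrist'),True)
R=np.radians(22.8);d=P[...,:2]-[.501,.222]
a=d@[np.cos(R),np.sin(R)];b=d@[-np.sin(R),np.cos(R)]
w=(a>.05)&(a<.25)&(abs(b)<.06)&(P[...,2]>.02)
for lo in np.arange(.05,.2,.01):
    m=w&(a>lo)&(a<lo+.01)
    if m.any(): print(round(lo,2),m.sum(),P[m][:,2].max().round(3),b[m].min().round(3),b[m].max().round(3))
```

```text
0.05 4681 0.209 -0.014 0.036
0.06 5315 0.209 -0.017 0.036
0.07 2091 0.209 -0.018 0.035
0.08 252 0.209 -0.006 0.035
0.11 1377 0.05 -0.028 0.022
0.12 1056 0.05 -0.035 0.031
0.13 678 0.05 -0.018 0.037
0.14 1138 0.083 -0.012 0.039
0.15 854 0.084 -0.028 0.04
0.16 373 0.082 -0.027 0.039
0.17 699 0.05 -0.024 0.036
0.18 400 0.049 -0.009 0.031
0.19 206 0.05 -0.015 0.021
```

Call:
apply_moves(slide=[[-0.13, -0.15, -1], [-0.13, -0.15, -3], [-0.13, -0.15, -5], [-0.13, -0.15, -6.5], [-0.13, -0.15, -7], [-0.13, -0.15, -7.3], [-0.13, -0.15, -7.3], [-0.13, -0.15, -7.3], [-0.13, -0.15, -7.3]], roll=[0, 0, 0, 0, 0, 0, 0, 0, 0])

```text
time_s: 4.15
tool_pos: [0.4999, 0.2218, 0.0103]
tcp_rot: [1.737, 2.617, 0.002]
force: [0.7, -0.1, -0.2]
opening: 0.0876
grip_force: 0.0
```

Call:
apply_moves(slide=[[0, 0, 0], [0, 0, 0], [0, 0, 0], [0, 0, 0], [0, 0, 0], [0, 0, 0], [0, 0, 0], [0, 0, 0], [0, 0, 0], [0, 0, 0], [0, 0, 0], [0, 0, 0]], roll=[0, 0, 0, 0, 0, 0, 0, 0, 0, 0, 0, 0], hand=1)

```text
time_s: 5.35
tool_pos: [0.4994, 0.2216, 0.0096]
tcp_rot: [1.737, 2.617, -0.0]
force: [-0.4, -0.1, -0.6]
opening: 0.026
grip_force: 30.0
```

Call:
apply_moves(slide=[[0, 0, 1], [0, 0, 4], [0, 0, 8], [0, 0, 12], [0, 0, 15], [0, 0, 16], [0, 0, 16], [0, 0, 16], [0, 0, 16], [0, 0, 16]], roll=[0, 0, 7, 14, 21, 28, 31, 31, 31, 31])

```text
time_s: 6.35
tool_pos: [0.499, 0.2214, 0.1694]
tcp_rot: [-0.976, -2.985, 0.001]
force: [-0.3, 0.1, -1.9]
opening: 0.0259
grip_force: 30.0
```

Run:
```python
from h import *
c=grab('wrist');s=arm.get_state();t=s['tool_pos'];print(t,s['tcp_rot'],s['force'],s['opening'],s['qpos'])
P=cloud(c,True);z0=t[2]-.0096
for zl,zh,n in((z0+.004,z0+.013,'plate'),(z0+.021,z0+.030,'boss')):
    m=(np.hypot(P[...,0]-t[0],P[...,1]-t[1])<.045)&(P[...,2]>zl)&(P[...,2]<zh)
    q=P[m][:,:2];print(n,len(q),q.mean(0),np.median(P[m][:,2])-z0, cv2.minEnclosingCircle(q.astype('f4')) if len(q) else 0)
cv2.imwrite('pics/td3.png',np.hstack([cv2.resize(c['pixels'],(533,400)),topdown(c,t[0],t[1],z0+.008)[:,66:333]]))
```

```text
[0.49905447 0.22144282 0.16929249] [-9.75760112e-01 -2.98539070e+00  1.01647609e-03] [ 0.3428734  -0.29480236 -2.55799649] 0.02639639569813132 [ 3.95812554e-01  3.79308651e-01  1.84558831e+00  2.92357691e-05
  9.17713638e-01 -5.43202030e-01]
plate 4961 [0.48876614 0.23067198] 0.006772879819824412 ((0.4995255768299103, 0.2227758765220642), 0.035023316740989685)
boss 2041 [0.49822098 0.22367291] 0.02565051340436819 ((0.4932181239128113, 0.22754745185375214), 0.022318562492728233)
```

View pics/td3.png

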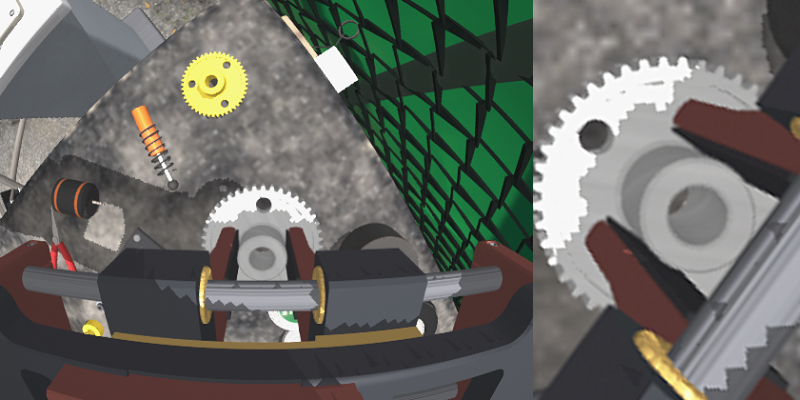

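The gear is held level, with a hole at (264,205), at about 141°. Gear centring in the jaws shows the camera reads about +1.4 mm along tool y. Corrected for that, the shaft is at about (0.523,0.040) in TCP coordinates. I'll move above the shaft and check with the fixed cameras.

Call:
apply_moves(slide=[[0.4, -3, 0], [0.9, -7, 0], [1.4, -11, 0], [1.9, -15, 0], [2.2, -17, 0], [2.4, -18.2, 0], [2.4, -18.2, -1], [2.4, -18.2, -2.2], [2.4, -18.2, -2.2], [2.4, -18.2, -2.2], [2.4, -18.2, -2.2]], roll=[0, 0, 0, 0, 0, 0, 0, 0, 0, 0, 0])

```text
time_s: 7.5
tool_pos: [0.5234, 0.0403, 0.1476]
tcp_rot: [-0.973, -2.987, 0.0]
force: [0.1, 0.1, -3.0]
opening: 0.0262
grip_force: 30.0
```

Run:
```python
from h import *
a=grab('scene');b=grab('side')
s=arm.get_state();t=s['tool_pos'];print(t,s['tcp_rot'],s['force'],s['torque'])
z0=t[2]-.0096
cv2.imwrite('pics/v.png',np.hstack([cv2.resize(d['pixels'][y-75:y+75,x-50:x+50],(400,600),interpolation=cv2.INTER_CUBIC) for d,x,y in((a,301,195),(b,308,200))]))
for d in(a,b):
    P=cloud(d);n=np.hypot(P[...,0]-t[0],P[...,1]-t[1])
    for zl,zh,l in((z0+.003,z0+.013,'plate'),(.077,.119,'shaft')):
        m=(n<(.045 if l=='plate' else .02))&(P[...,2]>zl)&(P[...,2]<zh);q=P[m][:,:2]
        print(l,len(q),q.mean(0) if len(q) else '',cv2.minEnclosingCircle(q.astype('f4')) if len(q) else '')
```

```text
[0.52360929 0.04007782 0.14791512] [9.73400323e-01 2.98649026e+00 3.03543485e-04] [-0.35914567  0.33869063 -1.33663944] [ 0.00945175 -0.09880272  0.01457605]
plate 311 [0.51024484 0.03839613] ((0.5227285623550415, 0.0398622527718544), 0.034972142428159714)
shaft 44 [0.51896326 0.0371435 ] ((0.5179854035377502, 0.04486193507909775), 0.012958355247974396)
plate 380 [0.52480453 0.02747652] ((0.524201512336731, 0.03833805024623871), 0.036244843155145645)
shaft 124 [0.52259747 0.03377202] ((0.5170050263404846, 0.040237314999103546), 0.013242275454103947)
```

View pics/v.png

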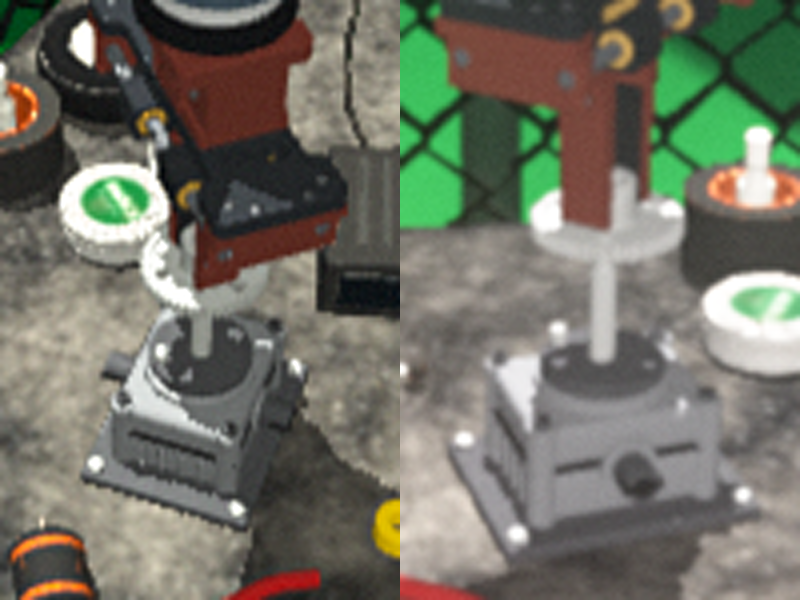

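Both views show the gear level above the shaft (left (202,330), right (602,310)) and close to centred. I'll work out the offset from ray bearings.

Run:
```python
from h import *
t=np.array([.5234,.0402,.1478]);z0=t[2]-.0096
A=[];B=[]
for n in('scene','side'):
    d=load(n);P=cloud(d);T=np.linalg.inv(d['camera_from_world']);o=T[:3,3]
    h,w=P.shape[:2];f=h/2/np.tan(np.radians(float(d['fovy']))/2);v,u=np.mgrid[:h,:w]
    D=np.stack([(u-d['cx'])/f,(v-d['cy'])/f,np.ones_like(u,float)],-1)@T[:3,:3].T
    az=np.arctan2(D[...,1],D[...,0]);R=np.hypot(*(t[:2]-o[:2]))
    base=np.arctan2(t[1]-o[1],t[0]-o[0]);lat=(az-base+np.pi)%(2*np.pi)-np.pi;lat*=R
    r=np.hypot(P[...,0]-t[0],P[...,1]-t[1])
    L=d['pixels'].astype(float).mean(2)
    # shaft: bright stripe by row, weighted centroid above hub brightness
    ms=(r<.012)&(P[...,2]>.085)&(P[...,2]<.12);rows=np.unique(np.where(ms)[0]);c=[]
    for q in rows:
        k=np.where(abs(lat[q])<.016)[0];W=ms[q,k].astype(float)
        if W.sum()>2:c.append((W*lat[q,k]).sum()/W.sum())
    mp=(r<.042)&(P[...,2]>z0-.001)&(P[...,2]<z0+.0095)
    p=lat[mp];print(n,'shaft',np.median(c)*1e3,np.std(c)*1e3,len(c),'plate',p.min()*1e3,p.max()*1e3,(p.min()+p.max())*500,'pix',R/f*1e3)
    nrm=np.array([-np.sin(base),np.cos(base)]);A.append(nrm);B.append(np.median(c)-(p.min()+p.max())/2)
print('move gear by (mm)',np.linalg.solve(A,B)*1e3)
print(arm.get_state()['tool_pos'])
```

```text
scene shaft -0.9724243069221504 0.5593269393663711 7 plate -34.43370626048593 33.24572268911533 -0.5939917856852966 pix 1.471290430350866
side shaft -0.3091258848197722 0.17940406412319077 17 plate -35.34933717029225 32.46134418025878 -1.443996495016739 pix 1.6655647636474427
move gear by (mm) [-1.307094   -1.19700381]
[0.52360929 0.04007782 0.14791512]
```

Call:
apply_moves(slide=[[-0.05, -0.04, -0.2], [-0.09, -0.07, -0.6], [-0.09, -0.07, -1.1], [-0.09, -0.07, -1.4], [-0.09, -0.07, -1.6], [-0.09, -0.07, -1.7], [-0.09, -0.07, -1.7]], roll=[0, 0, 0, 0, 0, 0, 0])

```text
time_s: 8.3
tool_pos: [0.5225, 0.0388, 0.1305]
tcp_rot: [-0.975, -2.986, 0.0]
force: [0.5, 0.1, -2.8]
opening: 0.0261
grip_force: 30.0
```

Call:
apply_moves(slide=[[0, 0, -0.05], [0, 0, -0.1], [0, 0, -0.15], [0, 0, -0.2], [0, 0, -0.2]], roll=[0, 0, 0, 0, 0])

```text
time_s: 8.8
tool_pos: [0.5225, 0.0389, 0.1286]
tcp_rot: [-0.975, -2.987, 0.0]
force: [-0.2, 0.4, -1.7]
opening: 0.0261
grip_force: 30.0
```

Call:
apply_moves(slide=[[0, 0, -0.05], [0, 0, -0.1], [0, 0, -0.15], [0, 0, -0.2], [0, 0, -0.3], [0, 0, -0.3]], roll=[0, 0, 0, 0, 0, 0])

```text
time_s: 9.4
tool_pos: [0.5224, 0.0389, 0.1255]
tcp_rot: [-0.975, -2.986, 0.0]
force: [0.5, -0.2, -0.4]
opening: 0.026
grip_force: 30.0
```

Call:
apply_moves(slide=[[0, 0, -0.1], [0, 0, -0.2], [0, 0, -0.3], [0, 0, -0.5], [0, 0, -0.5]], roll=[0, 0, 0, 0, 0])

```text
time_s: 9.9
tool_pos: [0.5223, 0.0389, 0.1204]
tcp_rot: [-0.975, -2.986, 0.0]
force: [-0.9, 0.1, -0.9]
opening: 0.0259
grip_force: 30.0
```

Call:
apply_moves(slide=[[0, 0, -0.3], [0, 0, -0.7], [0, 0, -1.1], [0, 0, -1.5], [0, 0, -1.9], [0, 0, -2.3], [0, 0, -2.6], [0, 0, -2.7], [0, 0, -2.7]], roll=[0, 0, 0, 0, 0, 0, 0, 0, 0])

```text
time_s: 10.8
tool_pos: [0.5224, 0.0389, 0.0935]
tcp_rot: [-0.975, -2.986, 0.0]
force: [-0.2, -0.0, -2.3]
opening: 0.0264
grip_force: 30.0
```

Call:
apply_moves(slide=[[0, 0, -0.05], [0, 0, -0.1], [0, 0, -0.15], [0, 0, -0.2], [0, 0, -0.25], [0, 0, -0.25]], roll=[0, 0, 0, 0, 0, 0])

```text
time_s: 11.4
tool_pos: [0.5225, 0.0389, 0.0911]
tcp_rot: [-0.975, -2.986, 0.0]
force: [-0.1, -0.5, -2.9]
opening: 0.0262
grip_force: 30.0
```

Call:
apply_moves(slide=[[0, 0, -0.03], [0, 0, -0.06], [0, 0, -0.1], [0, 0, -0.1], [0, 0, -0.1]], roll=[0, 0, 0, 0, 0])

```text
time_s: 11.9
tool_pos: [0.5225, 0.0389, 0.0902]
tcp_rot: [-0.975, -2.986, 0.0]
force: [0.6, -0.8, -1.9]
opening: 0.0262
grip_force: 30.0
```

Call:
apply_moves(slide=[[0, 0, -0.03], [0, 0, -0.06], [0, 0, -0.1], [0, 0, -0.1]], roll=[0, 0, 0, 0])

```text
time_s: 12.3
tool_pos: [0.5225, 0.0389, 0.0891]
tcp_rot: [-0.975, -2.986, 0.0]
force: [0.3, 0.3, -1.5]
opening: 0.026
grip_force: 30.0
```

Call:
apply_moves(slide=[[0, 0, -0.03], [0, 0, -0.06], [0, 0, -0.1], [0, 0, -0.1]], roll=[0, 0, 0, 0])

```text
time_s: 12.7
tool_pos: [0.5225, 0.0389, 0.0881]
tcp_rot: [-0.975, -2.986, 0.0]
force: [0.5, -0.6, -1.4]
opening: 0.0259
grip_force: 30.0
```

Call:
apply_moves(slide=[[0, 0, -0.03], [0, 0, -0.06], [0, 0, -0.1], [0, 0, -0.1]], roll=[0, 0, 0, 0])

```text
time_s: 13.1
tool_pos: [0.5225, 0.0389, 0.0871]
tcp_rot: [-0.975, -2.986, 0.0]
force: [0.1, -1.2, -2.7]
opening: 0.026
grip_force: 30.0
```

Call:
apply_moves(slide=[[0, 0, -0.05], [0, 0, -0.1], [0, 0, -0.15], [0, 0, -0.2], [0, 0, -0.25], [0, 0, -0.3], [0, 0, -0.3]], roll=[0, 0, 0, 0, 0, 0, 0])

```text
time_s: 13.8
tool_pos: [0.5225, 0.0389, 0.0841]
tcp_rot: [-0.975, -2.986, 0.0]
force: [-0.6, -0.8, -1.4]
opening: 0.0261
grip_force: 30.0
```

Call:
apply_moves(slide=[[0, 0, -0.03], [0, 0, -0.06], [0, 0, -0.1], [0, 0, -0.1]], roll=[0, 0, 0, 0])

```text
time_s: 14.2
tool_pos: [0.5225, 0.0388, 0.0831]
tcp_rot: [-0.975, -2.986, 0.0]
force: [-0.4, 0.4, -1.8]
opening: 0.0263
grip_force: 30.0
```

Call:
apply_moves(slide=[[0, 0, -0.02], [0, 0, -0.04], [0, 0, -0.04]], roll=[0, 0, 0])

```text
time_s: 14.5
tool_pos: [0.5225, 0.0389, 0.0827]
tcp_rot: [-0.975, -2.986, 0.0]
force: [0.3, -0.5, -2.4]
opening: 0.0263
grip_force: 30.0
```

Call:
apply_moves(slide=[[0, 0, 0], [0, 0, 0], [0, 0, 0], [0, 0, 0], [0, 0, 0], [0, 0, 0]], roll=[0, 0, 0, 0, 0, 0], hand=-1)

```text
time_s: 15.1
tool_pos: [0.5226, 0.0388, 0.0828]
tcp_rot: [0.975, 2.986, 0.0]
force: [-0.4, -0.9, 0.7]
opening: 0.0704
grip_force: 0.0
```

Call:
apply_moves(slide=[[0, 0, 0.5], [0, 0, 2], [0, 0, 5], [0, 0, 10], [0, 0, 12], [0, 0, 12]], roll=[0, 0, 0, 0, 0, 0])

```text
time_s: 15.7
tool_pos: [0.5247, 0.039, 0.2065]
tcp_rot: [0.973, 2.98, 0.004]
force: [-0.3, 0.2, -0.4]
opening: 0.0876
grip_force: 0.0
```

Run:
```python
from h import *
c=grab('wrist','wr_gear.png');s=arm.get_state();print(s['tool_pos'])
P=cloud(c,True);r=np.hypot(P[...,0]-.523,P[...,1]-.0395)
for zl,zh in((.076,.084),(.095,.103),(.106,.13)):
    m=(r<.045)&(P[...,2]>zl)&(P[...,2]<zh);q=P[m]
    if len(q)>20:
        A=np.c_[q[:,:2]-q[:,:2].mean(0),np.ones(len(q))];co=np.linalg.lstsq(A,q[:,2],rcond=None)[0]
        print(len(q),np.median(q[:,2]),'tilt',np.hypot(*co[:2]),cv2.minEnclosingCircle(q[:,:2].astype('f4')))
```

```text
[0.52335694 0.03889424 0.20432785]
3291 0.07973290216878454 tilt 0.0009874856152055468 ((0.5245577692985535, 0.039577238261699677), 0.03536093980073929)
475 0.09881882340798709 tilt 0.008013853887616239 ((0.524710476398468, 0.03966914862394333), 0.013250135816633701)
222 0.12076830518568908 tilt 0.7143576156977471 ((0.524395227432251, 0.04000432789325714), 0.006250336300581694)
```

Call:
apply_moves(slide=[[0, 0, 4], [-1, -6, 5], [-4, -19, 5], [-4, -19, 5], [-4, -19, 5], [-4, -19, 5], [-4, -19, 5], [-4, -19, 5]], roll=[0, 0, 0, 0, 0, 0, 0, 0])

```text
time_s: 16.55
tool_pos: [0.4821, -0.1502, 0.2517]
tcp_rot: [-0.973, -2.985, -0.001]
force: [-0.1, 0.6, -0.8]
opening: 0.088
grip_force: 0.0
```

Run:
```python
from h import *
c=grab('wrist');s=arm.get_state();print(s['tool_pos'],s['tcp_rot'],s['qpos'])
P=cloud(c,True);r=np.hypot(P[...,0]-.458,P[...,1]-.135*-1)
m=(r<.025)&(P[...,2]>.012)&(P[...,2]<.02);q=P[m];print(len(q),q.mean(0),cv2.minEnclosingCircle(q[:,:2].astype('f4')))
cv2.imwrite('pics/w5.png',np.hstack([cv2.resize(c['pixels'],(400,300)),cv2.resize(topdown(c,.458,-.135,.016),(300,300))]))
```

```text
[ 0.48238544 -0.14996899  0.25196421] [-9.72363929e-01 -2.98570750e+00 -3.94564029e-04] [-3.25121234e-01  2.10825524e-01  1.86238871e+00  2.68458657e-04
  1.06991929e+00 -1.26636592e+00]
375 [ 0.45687694 -0.13415242  0.01562305] ((0.45710107684135437, -0.1337052434682846), 0.015288066118955612)
```

View pics/w5.png

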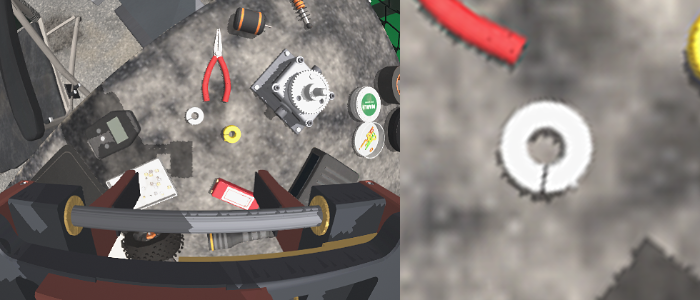

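The gear is home: plate top at z≈0.080, boss top at 0.099, tilt about 0.001, centred. The right panel shows the steel collar at (545,148), slit downward, with the pliers tip at (525,50) and the yellow collar at (700,45). A 44 mm jaw opening clears both at the current yaw, so I'll descend.

Call:
apply_moves(slide=[[-2.7, 1.5, -2], [-2.7, 1.5, -6], [-2.7, 1.5, -11], [-2.7, 1.5, -16], [-2.7, 1.5, -19], [-2.7, 1.5, -20], [-2.7, 1.5, -20], [-2.7, 1.5, -20]], roll=[0, 0, 0, 0, 0, 0, 0, 0], hand=0)

```text
time_s: 17.4
tool_pos: [0.4565, -0.1359, 0.0538]
tcp_rot: [0.973, 2.986, -0.0]
force: [0.9, 0.9, -0.4]
opening: 0.0442
grip_force: 0.0
```

Run:
```python
from h import *
c=grab('wrist');s=arm.get_state();print(s['tool_pos'],s['opening'])
P=cloud(c,True);r=np.hypot(P[...,0]-.458,P[...,1]-.135*-1)
m=(r<.022)&(P[...,2]>.012)&(P[...,2]<.02);q=P[m];print(len(q),q.mean(0),cv2.minEnclosingCircle(q[:,:2].astype('f4')))
```

```text
[ 0.45686913 -0.13613483  0.05422673] 0.04435677684725129
1292 [ 0.45598767 -0.13348696  0.01564635] ((0.4569655954837799, -0.133748397231102), 0.015171557664871216)
```

Call:
apply_moves(slide=[[-0.16, 0.16, -1], [-0.16, 0.16, -2.5], [-0.16, 0.16, -4], [-0.16, 0.16, -4.7], [-0.16, 0.16, -5], [-0.16, 0.16, -5], [-0.16, 0.16, -5]], roll=[0, 0, 0, 0, 0, 0, 0])

```text
time_s: 18.15
tool_pos: [0.4543, -0.1347, 0.0033]
tcp_rot: [0.975, 2.986, -0.0]
force: [-0.7, 0.3, -0.1]
opening: 0.0441
grip_force: 0.0
```

Call:
apply_moves(slide=[[0, 0, 0], [0, 0, 0], [0, 0, 0], [0, 0, 0], [0, 0, 0], [0, 0, 0], [0, 0, 0]], roll=[0, 0, 0, 0, 0, 0, 0], hand=1)

```text
time_s: 18.85
tool_pos: [0.4542, -0.1346, 0.0031]
tcp_rot: [0.975, 2.986, -0.0]
force: [-0.1, 1.3, 5.0]
opening: 0.03
grip_force: 30.0
```

Call:
apply_moves(slide=[[0, 0, 1], [0, 0, 5], [0, 0, 10], [0, 0, 15], [1, 3, 16], [2.5, 7, 16], [4, 11, 16], [5.5, 14.5, 16], [6.4, 16.5, 16], [6.8, 17.4, 16], [6.8, 17.4, 16], [6.8, 17.4, 15], [6.8, 17.4, 13.5], [6.8, 17.4, 13], [6.8, 17.4, 13], [6.8, 17.4, 13]], roll=[0, 0, 0, 0, 0, 0, 0, 0, 0, 0, 0, 0, 0, 0, 0, 0])

```text
time_s: 20.45
tool_pos: [0.5218, 0.0388, 0.1328]
tcp_rot: [-0.976, -2.986, 0.0]
force: [-0.6, 0.1, 0.1]
opening: 0.0302
grip_force: 30.0
```

Run:
```python
from h import *
c=grab('wrist');s=arm.get_state();t=s['tool_pos'];print(t,s['force'],s['opening'])
P=cloud(c,True);r=np.hypot(P[...,0]-t[0],P[...,1]-t[1])
z=t[2]+.013
m=(r<.022)&(P[...,2]>z-.002)&(P[...,2]<z+.003);I=c['pixels'].astype(int);q=P[m&(I.max(2)-I.min(2)<25)];print(len(q),cv2.minEnclosingCircle(q[:,:2].astype('f4')),np.median(q[:,2])-t[2])
m=(r<.05)&(abs(P[...,2]-.081)<.004);q=P[m];print('plate',len(q),cv2.minEnclosingCircle(q[:,:2].astype('f4')))
cv2.imwrite('pics/w6.png',np.hstack([c['pixels'][150:350,130:430],topdown(c,t[0],t[1],z)[100:300]]))
```

```text
[0.52205174 0.03898943 0.13305827] [-0.36119348  0.43243529 -0.8350948 ] 0.02995680578687877
2063 ((0.5215587019920349, 0.04085643216967583), 0.018585344776511192) 0.012256689868117787
plate 3921 ((0.5240933299064636, 0.03949594870209694), 0.03502669930458069)
```

View pics/w6.png

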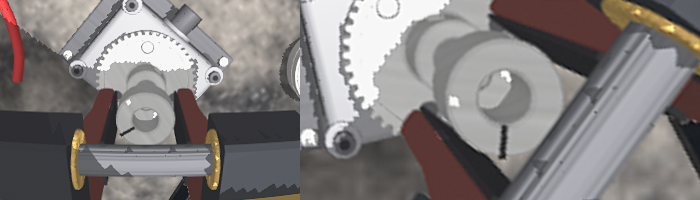

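The collar is level in the jaws over the shaft, its ring at (500,97) in the rectified panel. The offset from the TCP matches the gear's, so I'll make a small correction and descend gently.

Call:
apply_moves(slide=[[0.03, -0.02, -0.3], [0.03, -0.02, -0.6], [0.03, -0.02, -0.8], [0.03, -0.02, -0.9], [0.03, -0.02, -1], [0.03, -0.02, -1.1], [0.03, -0.02, -1.1]], roll=[0, 0, 0, 0, 0, 0, 0])

```text
time_s: 21.2
tool_pos: [0.5221, 0.0393, 0.1217]
tcp_rot: [-0.975, -2.986, 0.0]
force: [-0.9, -0.4, -0.2]
opening: 0.0297
grip_force: 30.0
```

Call:
apply_moves(slide=[[0, 0, -0.05], [0, 0, -0.1], [0, 0, -0.15], [0, 0, -0.2], [0, 0, -0.25], [0, 0, -0.25]], roll=[0, 0, 0, 0, 0, 0])

```text
time_s: 21.8
tool_pos: [0.5221, 0.0393, 0.1192]
tcp_rot: [-0.975, -2.986, 0.0]
force: [-0.3, 0.6, 0.0]
opening: 0.0298
grip_force: 30.0
```

Call:
apply_moves(slide=[[0, 0, -0.1], [0, 0, -0.2], [0, 0, -0.3], [0, 0, -0.4], [0, 0, -0.5], [0, 0, -0.5]], roll=[0, 0, 0, 0, 0, 0])

```text
time_s: 22.4
tool_pos: [0.5221, 0.0393, 0.1141]
tcp_rot: [-0.975, -2.986, 0.0]
force: [0.2, 0.0, -0.2]
opening: 0.0304
grip_force: 30.0
```

Call:
apply_moves(slide=[[0, 0, -0.1], [0, 0, -0.2], [0, 0, -0.3], [0, 0, -0.4], [0, 0, -0.5], [0, 0, -0.6], [0, 0, -0.7], [0, 0, -0.8], [0, 0, -0.85], [0, 0, -0.9], [0, 0, -0.9]], roll=[0, 0, 0, 0, 0, 0, 0, 0, 0, 0, 0])

```text
time_s: 23.5
tool_pos: [0.5222, 0.0393, 0.1052]
tcp_rot: [-0.975, -2.986, 0.0]
force: [-0.2, 0.7, -0.4]
opening: 0.0302
grip_force: 30.0
```

Call:
apply_moves(slide=[[0, 0, -0.05], [0, 0, -0.1], [0, 0, -0.15], [0, 0, -0.2], [0, 0, -0.23], [0, 0, -0.26], [0, 0, -0.26]], roll=[0, 0, 0, 0, 0, 0, 0])

```text
time_s: 24.2
tool_pos: [0.5222, 0.0393, 0.1026]
tcp_rot: [-0.975, -2.987, 0.0]
force: [0.9, 0.3, -0.3]
opening: 0.0301
grip_force: 30.0
```

Call:
apply_moves(slide=[[0, 0, 0], [0, 0, 0], [0, 0, 0], [0, 0, 0], [0, 0, 0], [0, 0, 0], [0, 0, 0]], roll=[0, 0, 0, 0, 0, 0, 0], hand=-1)

```text
time_s: 24.9
tool_pos: [0.5222, 0.0393, 0.1027]
tcp_rot: [0.975, 2.987, -0.0]
force: [-0.5, -0.5, -0.0]
opening: 0.0826
grip_force: 0.0
```

Call:
apply_moves(slide=[[0, 0, 0.5], [0, 0, 2], [0, 0, 6], [0, 0, 11], [0, 0, 12], [0, 0, 12], [0, 0, 12]], roll=[0, 0, 0, 0, 0, 0, 0])

```text
time_s: 25.6
tool_pos: [0.5215, 0.0392, 0.2219]
tcp_rot: [-0.975, -2.986, 0.001]
force: [-0.1, 0.5, -0.2]
opening: 0.0877
grip_force: 0.0
```

Run:
```python
from h import *
c=grab('wrist');s=arm.get_state();print(s['tool_pos'],s['force'])
P=cloud(c,True);r=np.hypot(P[...,0]-.524,P[...,1]-.0395)
for zl,zh in((.076,.085),(.11,.118),(.1195,.13)):
    m=(r<.045)&(P[...,2]>zl)&(P[...,2]<zh);q=P[m]
    if len(q)>20:
        A=np.c_[q[:,:2]-q[:,:2].mean(0),np.ones(len(q))];co=np.linalg.lstsq(A,q[:,2],rcond=None)[0]
        print(len(q),np.median(q[:,2]),'tilt',np.hypot(*co[:2]),cv2.minEnclosingCircle(q[:,:2].astype('f4')))
```

```text
[0.52113925 0.03919447 0.2212684 ] [-0.19024847 -0.19789624 -0.95973625]
2627 0.0798232307874765 tilt 0.007206336902999605 ((0.5246912837028503, 0.039521344006061554), 0.0353979766368866)
794 0.11480583352758095 tilt 0.0189622565138939 ((0.5250191688537598, 0.03930289298295975), 0.01531677320599556)
133 0.12206527905976716 tilt 0.03307340787313992 ((0.5242362022399902, 0.03995218127965927), 0.005973447114229202)
```

The gear's plate top is at 0.080 and level. The collar top is at 0.115, as expected, and centred, and the robot is clear, so I'm handing in.

```bash
python3 -c "from plant import arm;print(arm.hand_in())"
```

```text
the job is handed in; nothing more can be done
None
```

The gear is home on the hub with the pin in a hole, the collar rests on its boss, and the job was handed in at about 26 s; no verdict was returned, but the last wrist-camera check showed both level, centred and at the expected heights.

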